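# Release the pawl and wind the press foot down onto a jar

### The arm

A 6-joint arm with a two-finger parallel gripper is mounted at the origin on a cart in front of the work surface, level with it; the furniture and walls round the work are solid. World frame = base frame: x ahead of the robot, y to its left, z up, the work surface at z = 0. Lengths are in m, angles in rad, forces in N, time in s.
With the tool pointing down it reaches from about 0.25 to 0.725 m from the base axis. Payload 4 kg.
Tool frame: the origin (TCP) lies between the finger pads; the fingertips stand 8 mm ahead of it and the grasp point (between the pads) lies 11 mm behind it; z points along the fingers, y is the direction in which the jaws open and shut (so a half turn about z gives the same grasp; the last joint's range is limited). The gripper opens to 85 mm and grips with 20 to 120 N. Pads are 22 mm wide; open, the fingers measure 114 mm over their backs; the gripper's body (76 mm by 85 mm) begins 54 mm behind the grasp point. The pads swing forward as they close: fully open they stand 13 mm farther back than shut.
Start: joints at [-1.138, 0.241, 0.005, 1.335, 0, 1.571], TCP at [0.21, -0.454, 0.239] pointing down, gripper open.
Joint ranges: [-2.72, 2.72], [-1.05, 1.87], [-1.09, 1.28], [-1.99, 2.15], [-1.42, 1.44], [-3.14, 3.14]. Speed limits (rad/s): [2.79, 2.79, 3.14, 3.14, 3.14, 3.14].

### API

Orientations are given as a unit quaternion [x, y, z, w].
In Python, from workcell import * gives the robot as it stands.
- The arm moves only by the tool send_rows, never from a script. Its argument "increments" is a list that holds one entry, the list of rows, each a list of 6 numbers: the shift along the tool's x, y, z in units of 50 mm (1.0 is 50 mm), then the turn, a rotation vector about the tool's x, y, z in units of 10 degrees (1.0 is 10 degrees). In form: [[[x, y, z, ax, ay, az], ...]]. A call has 1 to 8 rows; each row shifts and turns the commanded pose from where the row before left it, along the tool's axes as they then stand; what a row does not reach is not made up. A row lasts 1/8 s, in which the tool goes at most 62.5 mm and 10.7 degrees, less where a joint would pass 70% of its speed; a pose out of reach is approached as far as the arm can. A call with a number of a shift or a turn outside -1 to 1 is refused whole. A call with a gripper value outside its range is refused whole. "grip" is the closure, from 0 (fully open) to 1 (shut), set as the call begins (left out, the last holds). The fingers move at their own pace and stop on an object; the grip force is fixed at half the most. Time passes only in rows, so rows that do not move let the fingers close. It gives the time, the measured TCP pose, the force and the opening at its end, in the units of the state.
- get_obs(): the state, without advancing time (a new reading comes with each control period).
- camera(name): name is "scene" or "top" or "wrist"; returns a dict with "color" (420x560x3 uint8, red, green, blue), "z_map" (420x560 float32, m along the optical axis (not along the pixel's ray), 0 where there is no reading), "intrinsics" (3x3 intrinsics, pixels), "pose" (4x4, takes a point from camera to world coordinates); the wrist camera has in their place "mount" (4x4, takes a point from camera to tool coordinates, whose origin is the TCP and whose axes are the flange's). Camera axes: x right, y down, z forward; pixel columns grow to the right and rows downward; lengths in m; the calibration is good to about 2 mm. A picture is of the moment at which its call begins: read the wrist's pose just before it.
- job_done(): hands the job in, once; it reports no verdict.
The state is a dict: "clock": time; "joint_pos": joint angles; "joint_vel": joint speeds; "tau": joint torques, N m; "eef_pos": TCP position; "tool_rot": TCP orientation; "ft_force": force on the tool from outside, world axes, zero at the start; "ft_torque": the same for the moment, N m; "grip_width": finger opening in m.
Only numpy, scipy, OpenCV 4.12 (cv2) and the standard library are available. Lean on these libraries where they do the work, as an engineer would, in place of code of your own. Each camera call takes 0.05 s, during which the arm holds its last target.

### The job

Clamp the lidded sample jar under the little ratchet press for its seal test. Swing the pawl clear of the toothed wheel, then, with the pawl clear, wind the wheel backward (counterclockwise from above) by its crank knob until you feel the rubber foot press on the jar's lid - snug, with about 8 newtons, never forced. Finally put the pawl back against the teeth and let go, leaving the foot pressing on the lid, the jar upright in its place and the things around undisturbed.

Things in the scene. Friction and masses are not known exactly. Their poses are not given: they have to be found in the camera images.
- stand: Fixed grey base plate, 170 (x) x 360 (y) x 14 mm, of the ratchet press; origin at the centre of its underside, z up. In its frame the wheel's axis is at x 0, y -90 mm, and the press axis (table, jar, foot) at x 0, y +110 mm; a steel column (22 mm thick, 270 mm high) stands behind the jar at x +55, y +110 mm.
- wheel_axis (a point): Centre of the top of the winding wheel: flat steel ratchet wheel, axis upright, 112 mm over its 20 saw teeth, 10 mm thick, top 72 mm above the worktop. Its frame is the stand's. Counterclockwise from above is backward and lowers the press head 25 mm per radian (0.9 to 1.4 rad until the foot meets the lid). The engaged pawl blocks backward turning.
- knob (a point): Middle of the upright crank knob on the wheel: a smooth round black post 14 mm thick, graspable from 76 to 118 mm above the worktop (this point at 97 mm), 45 mm from the wheel's axis; it starts at about 100 degrees counterclockwise from the stand's x axis and circles with the wheel. Fingers may keep their orientation; the round post turns between them.
- pawl_hinge (a point): The pawl's upright hinge axis, at the height of the pawl's top (72 mm); in the stand's frame at x +60, y -147 mm.
- pawl_peg (a point): Middle (93 mm up) of the pawl's upright finger peg: steel, round, 11 mm thick, graspable from 76 to 109 mm above the worktop, 46.6 mm from the pawl's hinge axis.
- foot: The press foot: a steel disc 40 mm across with a rubber sole, on a stem under the head, with a stiff spring (12 N per mm) above it; origin at the centre of its sole. It starts 145 mm above the worktop. The wheel gives 1 N at the foot for every 0.56 N at the knob, beyond the brake's drag.
- table: Fixed round table 68 mm across, 30 mm tall, on which the jar stands; its height setting differs from day to day by 12 mm. Origin at the centre of its underside.
- jar_center (a point): Centre of the clear sample jar with a white lid, 60 mm across and 80 mm tall (lid top 40 mm above this point), loose on the table under the foot.
- jar: The same jar; origin at the centre of its underside.
- pot_2: Bystander: low round cream pot with a tan lid, 67 mm across, 26 mm tall, right of the press. Leave alone.
- lid_teal: Bystander: flat teal jar lid, 61 mm across, 11 mm tall, right of the press. Leave alone.
- tweezers: Bystander: steel tweezers, 126 mm long, 10 mm high, left of the press. Leave alone.
- wheel: The toothed winding wheel itself, with its knob; origin on its axis at the height of the worktop; at the start its x axis is parallel to the stand's, and it turns with the wheel. A friction brake (about 0.3 N m, about 7 N at the knob) keeps the wheel where it is left, also with the foot pressing.
- pawl: The pawl: dark steel arm 60 mm long; origin on its hinge axis at worktop height. Its yaw from the stand's is its angle: 0 = nose fully in the teeth (as at the start, up to 0.04); it swings outward counterclockwise from above, to a stop at 0.8 rad. Above 0.17 it is clear; resting on the teeth it reads 0 to 0.17. Its stiff hinge (0.08 N m, about 2 N at the peg) stays as left.
Not all that is in view belongs to the job. Of the things that look like the jar, the smallest one is meant.

How it is judged:
On the way, in this order (a step that is already met when the one before it is completed fails the run):
1. the pawl is swung clear of the teeth before the wheel is turned (angle between the x axis of pawl and the x axis of stand, either way round above 0.2 rad and distance of knob from where it was at the start of the episode below 0.01 m), for 0.2 s.
2. with the pawl clear, the wheel is wound back until the foot presses on the lid with more than 5 N (contact force between foot and jar above 5 N and angle between the x axis of pawl and the x axis of stand, either way round above 0.17 rad), for 0.2 s.
At the end, for the whole second after the job is handed in: The foot presses on the jar's lid with 5 to 15 N, the pawl is back on the teeth (angle below 0.2 rad), the jar stands upright (within 0.05 rad) and within 12 mm of the table's centre, at rest (contact force between foot and jar between 5 and 15 N and angle between the x axis of pawl and the x axis of stand, either way round below 0.2 rad and angle between jar's own z axis and vertical below 0.05 rad and horizontal distance between jar and table below 0.012 m and linear speed of jar below 0.02 m/s); the robot touches nothing.
It fails at once if the foot forced onto the jar with more than 20 N (contact force between foot and jar above 20 N).
It fails at once if the wheel forced against the engaged pawl (more than 20 N between teeth and nose) (contact force between wheel and pawl above 20 N).
It fails at once if a bystander shifted by more than 30 mm (distance of any of pot_2, lid_teal, tweezers from where it was at the start of the episode above 0.03 m).
It also fails if it takes over 72 s, if anything falls off the work surface, if the arm or the gripper's body presses on something with over 40 N, if the wrist force passes 120 N, or if a joint passes its speed limit or range.

## Working session

There is one attempt and no reset: what is moved stays moved. The work goes in short steps, Python scripts to look and compute and a tool call to move; the robot and the scene stay as the last step left them, time stands still between calls to the robot, and variables do not carry over. Pictures are saved under pics/ and viewed, and the job is handed in when it is done.

Besides the shell and the picture viewer there is one more tool, called after "Call:" by a JSON object that holds its "api" and its "payload". send_rows: Moves the arm, as the interface text tells. Its arguments: {"type":"object","properties":{"increments":{"type":"array"},"grip":{"type":"number"}},"required":["increments"]}

```bash
ls; mkdir -p pics; python3 - <<'E'
from workcell import *
import cv2, numpy as np
o=get_obs(); print({k:np.round(v,3) for k,v in o.items()})
for n in ("scene","top"):
    c=camera(n); cv2.imwrite(f"pics/{n}0.png",c["color"][:,:,::-1]); np.savez(f"/tmp/{n}0.npz",**c)
    print(n,c["intrinsics"].round(1).tolist(),c["pose"].round(3).tolist())
E
```

```text
pics
{'clock': np.float64(0.0), 'joint_pos': array([-1.138,  0.241,  0.004,  1.335,  0.   ,  1.571]), 'joint_vel': array([-0.001,  0.   ,  0.   ,  0.001, -0.   , -0.001]), 'tau': array([ 1.0000e-03, -3.7232e+01,  2.5241e+01,  1.7000e-02,  0.0000e+00,
        0.0000e+00]), 'eef_pos': array([ 0.209, -0.453,  0.238]), 'tool_rot': array([ 0.977,  0.215, -0.   , -0.001]), 'ft_force': array([-0.003, -0.442, -0.063]), 'ft_torque': array([-0.026, -0.054,  0.008]), 'grip_width': np.float64(0.085)}
scene [[422.3, 0.0, 274.9], [0.0, 422.3, 208.3], [0.0, 0.0, 1.0]] [[-0.723, -0.372, 0.581, -0.102], [-0.69, 0.391, -0.609, 0.794], [-0.001, -0.842, -0.54, 0.768], [0.0, 0.0, 0.0, 1.0]]
top [[418.9, 0.0, 280.6], [0.0, 418.9, 214.3], [0.0, 0.0, 1.0]] [[0.008, -0.998, 0.066, 0.492], [-1.0, -0.01, -0.025, 0.094], [0.026, -0.066, -0.997, 1.48], [0.0, 0.0, 0.0, 1.0]]
```

View pics/scene0.png

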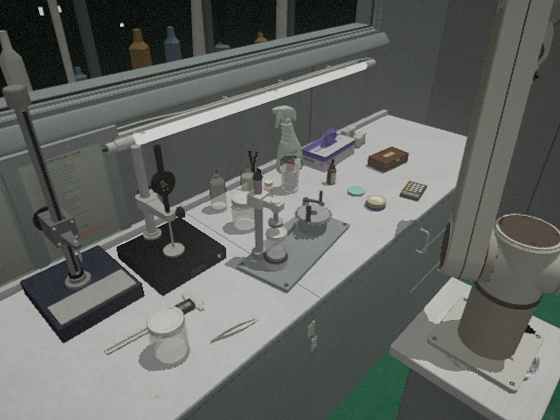

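View pics/top0.png

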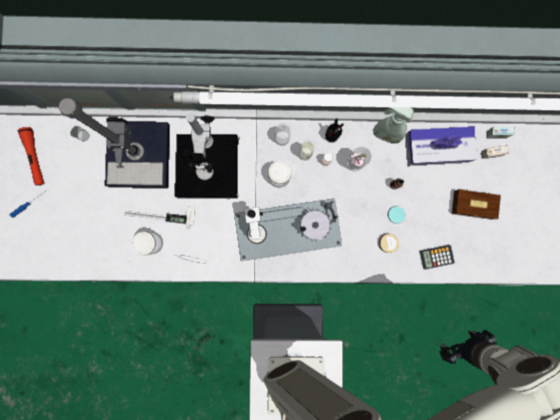

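```bash
python3 - <<'E'
import cv2, numpy as np
a=cv2.imread("pics/top0.png")[185:275,220:355]; cv2.imwrite("pics/top0z.png",cv2.resize(a,None,fx=5.8,fy=5.8,interpolation=cv2.INTER_CUBIC))
a=cv2.imread("pics/scene0.png")[170:295,220:370]; cv2.imwrite("pics/scene0z.png",cv2.resize(a,None,fx=4.8,fy=4.8,interpolation=cv2.INTER_CUBIC))
d=np.load("/tmp/top0.npz");K=d["intrinsics"];P=d["pose"];z=d["z_map"]
# world points of every pixel
v,u=np.mgrid[0:420,0:560]; 
pc=np.stack([(u-K[0,2])/K[0,0]*z,(v-K[1,2])/K[1,1]*z,z],-1); w=pc@P[:3,:3].T+P[:3,3]
for (x,y) in [(245,240),(257,232),(290,250),(316,226),(303,228),(330,210),(330,200),(236,203),(241,257),(339,248)]: print((x,y),w[y,x].round(3))
E
```

```text
(245, 240) [0.498 0.181 0.012]
(257, 232) [0.492 0.094 1.48 ]
(290, 250) [0.464 0.023 0.011]
(316, 226) [ 0.547 -0.061  0.078]
(303, 228) [ 0.538 -0.014  0.114]
(330, 210) [ 0.602 -0.109  0.069]
(330, 200) [ 0.642 -0.117  0.011]
(236, 203) [ 0.629  0.215 -0.002]
(241, 257) [0.439 0.194 0.012]
(339, 248) [ 0.473 -0.152 -0.006]
```

View pics/top0z.png

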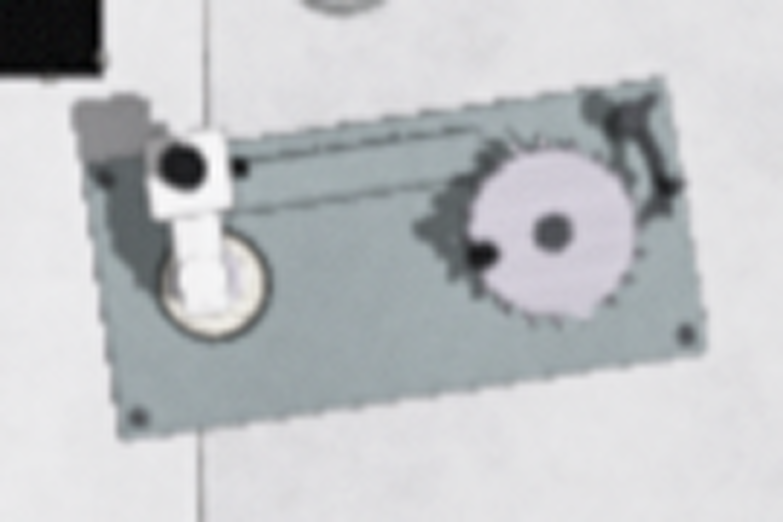

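View pics/scene0z.png

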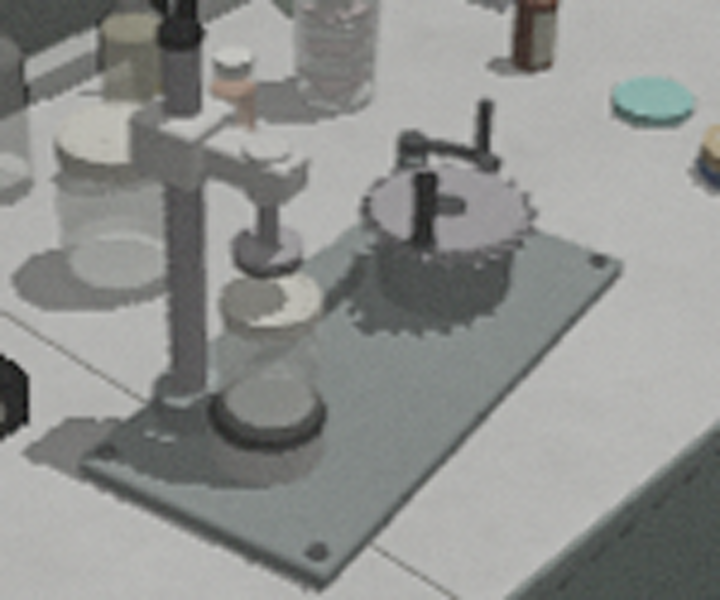

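```bash
cat > h.py <<'E'
import cv2, numpy as np
def load(n): 
    d=np.load(f"/tmp/{n}.npz"); return d["color"],d["z_map"],d["intrinsics"],d["pose"]
def cloud(z,K,P):
    v,u=np.mgrid[0:z.shape[0],0:z.shape[1]]
    pc=np.stack([(u-K[0,2])/K[0,0]*z,(v-K[1,2])/K[1,1]*z,z],-1); w=pc@P[:3,:3].T+P[:3,3]; w[z==0]=np.nan; return w
def ray(u,v,K,P,h):
    d=P[:3,:3]@np.array([(u-K[0,2])/K[0,0],(v-K[1,2])/K[1,1],1]); o=P[:3,3]; return o+d*(h-o[2])/d[2]
def proj(p,K,P):
    q=P[:3,:3].T@(np.asarray(p)-P[:3,3]); return K[:2,:2]@(q[:2]/q[2])+K[:2,2]
E
python3 - <<'E'
from h import *
for n in ("top0","scene0"):
    c,z,K,P=load(n)
    w=cloud(z,K,P)
    hsv=cv2.cvtColor(c,cv2.COLOR_RGB2HSV)
    print(n,hsv[250,290] if n=="top0" else hsv[265,300])
    # intersect with xy box; greenish-grey
    r,g,b=[c[...,i].astype(int) for i in range(3)]
    m=((g-r)>6)&(g>60)
    box=(w[...,0]>0.38)&(w[...,0]<.7)&(w[...,1]>-.25)&(w[...,1]<.28)&(w[...,2]>-0.02)&(w[...,2]<0.04)
    m=(m&box).astype(np.uint8)
    m=cv2.morphologyEx(m,cv2.MORPH_OPEN,np.ones((2,2)))
    cs,_=cv2.findContours(m,cv2.RETR_EXTERNAL,cv2.CHAIN_APPROX_NONE)
    k=max(cs,key=cv2.contourArea)
    pts=np.array([ray(u,v,K,P,0.014)[:2] for u,v in k[:,0]])
    rr=cv2.minAreaRect((pts*1000).astype(np.float32)); print(rr); print(cv2.boxPoints(rr))
    vis=c[:,:,::-1].copy(); vis[m>0]=(0,0,255); cv2.imwrite(f"pics/{n}m.png",cv2.resize(vis[170:300,210:370],None,fx=4.5,fy=4.5))
E
```

```text
top0 [ 97  19 171]
((533.9236450195312, 27.807464599609375), (165.76461791992188, 355.0691223144531), 8.993034362792969)
[[ 424.30896  190.20395]
 [ 479.8114  -160.50043]
 [ 643.5383  -134.58902]
 [ 588.0359   216.11536]]
scene0 [ 90   8 135]
((513.9283447265625, 85.03385925292969), (4.740541458129883, 16.16860580444336), 10.259844779968262)
[[510.15604   92.56672 ]
 [513.0359    76.656654]
 [517.7007    77.501   ]
 [514.8208    93.411064]]
```

View pics/top0m.png

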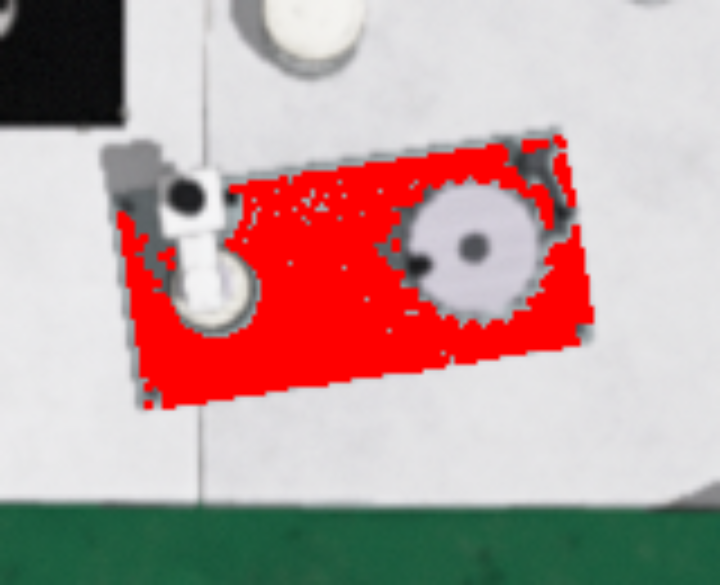

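```bash
cat >> h.py <<'E'
SC=np.array([0.534,0.028]); SY=np.deg2rad(9.0)
def st(x,y,z): 
    c,s=np.cos(SY),np.sin(SY); return np.array([SC[0]+c*x-s*y,SC[1]+s*x+c*y,z])
def tost(p):
    c,s=np.cos(SY),np.sin(SY); d=np.asarray(p)[:2]-SC; return np.array([c*d[0]+s*d[1],-s*d[0]+c*d[1]])
E
python3 - <<'E'
from h import *
k=np.deg2rad(100)
pts={"axis":st(0,-.09,.072),"knobtop":st(.045*np.cos(k),-.09+.045*np.sin(k),.118),"knobbot":st(.045*np.cos(k),-.09+.045*np.sin(k),.076),"hinge":st(.06,-.147,.072),"c1":st(.085,.18,.014),"c2":st(-.085,.18,.014),"c3":st(-.085,-.18,.014),"c4":st(.085,-.18,.014),"col":st(.055,.11,.27),"foot":st(0,.11,.145)}
for p in pts: print(p,pts[p].round(3))
for n in ("top0","scene0"):
    c,z,K,P=load(n); f=5
    x0,y0,x1,y1=(225,190,350,265) if n=="top0" else (230,180,360,295)
    vis=cv2.resize(c[y0:y1,x0:x1,::-1],None,fx=f,fy=f,interpolation=cv2.INTER_CUBIC)
    for p,q in pts.items():
        u=(proj(q,K,P)-[x0,y0]+.5)*f; cv2.drawMarker(vis,tuple(u.astype(int).tolist()),(0,0,255),cv2.MARKER_CROSS,12,1)
    cv2.imwrite(f"pics/{n}o.png",vis)
E
```

```text
axis [ 0.548 -0.061  0.072]
knobtop [ 0.533 -0.018  0.118]
knobbot [ 0.533 -0.018  0.076]
hinge [ 0.616 -0.108  0.072]
c1 [0.59  0.219 0.014]
c2 [0.422 0.192 0.014]
c3 [ 0.478 -0.163  0.014]
c4 [ 0.646 -0.136  0.014]
col [0.571 0.145 0.27 ]
foot [0.517 0.137 0.145]
```

View pics/top0o.png

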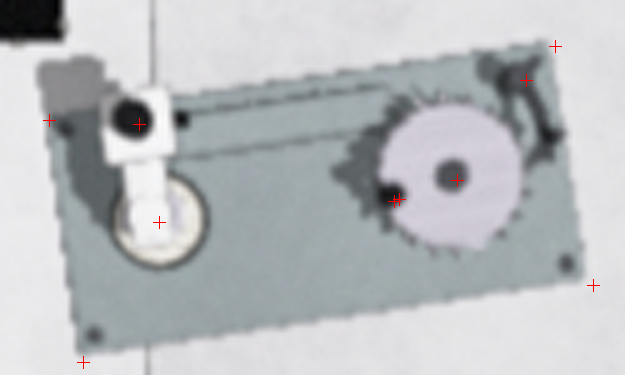

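View pics/scene0o.png

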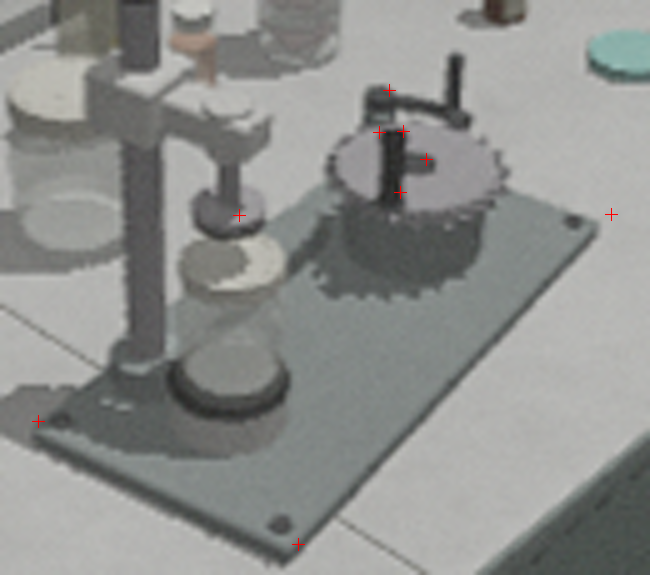

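```bash
python3 - <<'E'
from h import *
c,z,K,P=load("top0"); w=cloud(z,K,P)
r,g,b=[c[...,i].astype(int) for i in range(3)]
m=((g-r)>6)&(g>60)&(w[...,0]>0.38)&(w[...,0]<.7)&(w[...,1]>-.25)&(w[...,1]<.28)&(w[...,2]>-0.02)&(w[...,2]<0.04)
m=cv2.medianBlur(m.astype(np.uint8),3)
cs,_=cv2.findContours(m,cv2.RETR_EXTERNAL,cv2.CHAIN_APPROX_NONE)
k=max(cs,key=cv2.contourArea)
pts=np.array([ray(u,v,K,P,0.014)[:2] for u,v in k[:,0]])
rr=cv2.minAreaRect((pts*1000).astype(np.float32)); print(rr)
# wheel blob
for n in ("top0","scene0"):
    c,z,K,P=load(n); w=cloud(z,K,P)
    s=(abs(w[...,0]-.548)<.08)&(abs(w[...,1]+.061)<.08)&(abs(w[...,2]-.072)<.006)
    (x,y),rad=cv2.minEnclosingCircle((w[s][:,:2]*1000).astype(np.float32)); print(n,"wheel",x,y,rad,np.median(w[s],0))
    r,g,b=[c[...,i].astype(int) for i in range(3)]
    lo=(r>120 if n=="top0" else r>100)&(b>g+5)&(abs(w[...,0]-.548)<.08)&(abs(w[...,1]+.061)<.08)
    v,u=np.nonzero(lo); q=np.array([ray(a,bb,K,P,.072)[:2] for a,bb in zip(u,v)])*1000
    (x,y),rad=cv2.minEnclosingCircle(q.astype(np.float32)); print(n,"wheelcol",len(q),x,y,rad,q.mean(0))
E
```

```text
((537.3946533203125, 31.32708740234375), (165.80809020996094, 355.1037292480469), 8.99850082397461)
top0 wheel 565.8240966796875 -68.12416076660156 71.94921875 [ 0.55684532 -0.06150188  0.07172578]
top0 wheelcol 677 562.1550903320312 -47.56629943847656 67.89917755126953 [552.2222992 -59.0315927]
scene0 wheel 566.1549072265625 -63.23991775512695 74.47478485107422 [ 0.54918191 -0.0554648   0.07005805]Traceback (most recent call last):
  File "<stdin>", line 18, in <module>
cv2.error: OpenCV(4.12.0) /io/opencv/modules/imgproc/src/shapedescr.cpp:201: error: (-215:Assertion failed) count >= 0 && (depth == CV_32F || depth == CV_32S) in function 'minEnclosingCircle'
```

```bash
sed -i 's/^SC=.*/SC=np.array([0.5374,0.0313]); SY=np.deg2rad(9.0)/' h.py; python3 - <<'E'
from h import *
k=np.deg2rad(100)
c,z,K,P=load("scene0")
for uv in [(456,57),(456,62),(455,103)]:
    u=uv[0]/5+230-.5; v=uv[1]/5+180-.5
    for h in (.072,.076,.107,.109):
        p=ray(u,v,K,P,h); print(uv,h,p.round(3),tost(p).round(4),"r",np.hypot(*(tost(p)-[.06,-.147])).round(4))
c,z,K,P=load("top0"); w=cloud(z,K,P)
for uv in [(550,135),(548,140),(525,75)]:
    u=uv[0]/5+225-.5; v=uv[1]/5+190-.5
    print(uv,[ (tost(ray(u,v,K,P,h)).round(4),np.hypot(*(tost(ray(u,v,K,P,h))-[.06,-.147])).round(4)) for h in (.072,.107)])
s=(w[...,2]>.06)&(w[...,0]>.57)&(w[...,1]<-.07)&(w[...,1]>-.2)
v,u=np.nonzero(s)
for a,b in zip(u,v):
    p=w[b,a]; t=tost(p)
    if np.hypot(t[0],t[1]+.09)>.06: print(a,b,p.round(3),t.round(3),c[b,a])
E
```

```text
(456, 57) 0.072 [ 0.612 -0.17   0.072] [ 0.0419 -0.2101] r 0.0657
(456, 57) 0.076 [ 0.608 -0.164  0.076] [ 0.0387 -0.204 ] r 0.0609
(456, 57) 0.107 [ 0.576 -0.121  0.107] [ 0.014  -0.1566] r 0.047
(456, 57) 0.109 [ 0.574 -0.118  0.109] [ 0.0124 -0.1536] r 0.048
(456, 62) 0.072 [ 0.608 -0.165  0.072] [ 0.0387 -0.2045] r 0.0613
(456, 62) 0.076 [ 0.604 -0.159  0.076] [ 0.0355 -0.1984] r 0.057
(456, 62) 0.107 [ 0.572 -0.116  0.107] [ 0.011  -0.1513] r 0.0492
(456, 62) 0.109 [ 0.57  -0.114  0.109] [ 0.0094 -0.1483] r 0.0506
(455, 103) 0.072 [ 0.576 -0.124  0.072] [ 0.0141 -0.1597] r 0.0476
(455, 103) 0.076 [ 0.572 -0.119  0.076] [ 0.0111 -0.1538] r 0.0494
(455, 103) 0.107 [ 0.542 -0.078  0.107] [-0.0124 -0.1087] r 0.0819
(455, 103) 0.109 [ 0.54  -0.075  0.109] [-0.0139 -0.1058] r 0.0846
(550, 135) [(array([ 0.0175, -0.1598]), np.float64(0.0444)), (array([ 0.0162, -0.1541]), np.float64(0.0444))]
(548, 140) [(array([ 0.0144, -0.1579]), np.float64(0.0469)), (array([ 0.0131, -0.1523]), np.float64(0.0472))]
(525, 75) [(array([ 0.0602, -0.1494]), np.float64(0.0024)), (array([ 0.0578, -0.144 ]),
[... 28231 characters left out ...]
5 217 [ 0.576 -0.12   0.108] [ 0.014 -0.155] [43 45 48]
336 217 [ 0.576 -0.123  0.11 ] [ 0.014 -0.158] [71 73 76]
337 217 [ 0.576 -0.126  0.109] [ 0.013 -0.162] [122 124 128]
333 218 [ 0.575 -0.12   0.064] [ 0.013 -0.155] [64 67 70]
334 218 [ 0.574 -0.12   0.087] [ 0.012 -0.155] [49 50 54]
335 218 [ 0.573 -0.121  0.098] [ 0.011 -0.156] [57 61 63]
336 218 [ 0.573 -0.124  0.103] [ 0.011 -0.159] [ 98 104 107]
337 218 [ 0.573 -0.127  0.103] [ 0.01  -0.162] [147 151 155]
332 219 [ 0.571 -0.115  0.071] [ 0.01 -0.15] [89 94 97]
333 219 [ 0.571 -0.119  0.069] [ 0.01  -0.154] [72 75 79]
334 219 [ 0.571 -0.122  0.072] [ 0.009 -0.157] [70 72 76]
335 219 [ 0.571 -0.125  0.074] [ 0.009 -0.16 ] [91 95 98]
```

```bash
cat > t.py <<'E'
from workcell import *
from h import *
from scipy.spatial.transform import Rotation as R
def delta(target,verbose=True):
    o=get_obs(); r=R.from_quat(o["tool_rot"]); d=r.inv().apply(np.asarray(target)-o["eef_pos"])
    print("t",o["clock"].round(2),"eef",o["eef_pos"].round(4),"units",(d/.05).round(3),"F",o["ft_force"].round(2),"w",o["grip_width"].round(4))
    m=r.as_matrix(); print("tool x yaw",np.degrees(np.arctan2(m[1,0],m[0,0])).round(2),"y yaw",np.degrees(np.arctan2(m[1,1],m[0,1])).round(2))
E
python3 - <<'E'
from t import *
delta([.5765,-.1225,.20])
c,z,K,P=load("scene0"); w=cloud(z,K,P)
q=st(0,.11,0)
s=np.hypot(w[...,0]-q[0],w[...,1]-q[1])<.026
zz=w[...,2][s]; h,e=np.histogram(zz,bins=np.arange(.02,.2,.003)); print([(round(a,3),b) for a,b in zip(e,h) if b>3])
E
```

```text
Traceback (most recent call last):
  File "t.py", line 6, in delta
    print("t",o["clock"].round(2),"eef",o["eef_pos"].round(4),"units",(d/.05).round(3),"F",o["ft_force"].round(2),"w",o["grip_width"].round(4))
              ^^^^^^^^^^^^^^^^
AttributeError: 'float' object has no attribute 'round'
```

```bash
sed -i 's/o\["clock"\].round(2)/round(float(o["clock"]),2)/; s/o\["grip_width"\].round(4)/round(float(o["grip_width"]),4)/' t.py
python3 - <<'E'
from t import *
delta([.5765,-.1225,.20])
c,z,K,P=load("scene0"); w=cloud(z,K,P)
q=st(0,.11,0)
s=np.hypot(w[...,0]-q[0],w[...,1]-q[1])<.026
zz=w[...,2][s]; h,e=np.histogram(zz,bins=np.arange(.02,.2,.003)); print([(round(a,3),b) for a,b in zip(e,h) if b>3])
E
```

```text
t 0.1 eef [ 0.2095 -0.4534  0.2385] units [ 9.439 -2.927  0.775] F [ 0.88  0.11 -0.63] w 0.0857
tool x yaw 24.8 y yaw -65.2
[(np.float64(0.116), np.int64(59)), (np.float64(0.119), np.int64(89)), (np.float64(0.143), np.int64(8)), (np.float64(0.146), np.int64(10)), (np.float64(0.149), np.int64(17)), (np.float64(0.152), np.int64(64)), (np.float64(0.155), np.int64(27)), (np.float64(0.158), np.int64(5)), (np.float64(0.161), np.int64(7)), (np.float64(0.167), np.int64(4)), (np.float64(0.17), np.int64(7)), (np.float64(0.173), np.int64(4)), (np.float64(0.176), np.int64(5)), (np.float64(0.188), np.int64(6)), (np.float64(0.191), np.int64(12)), (np.float64(0.194), np.int64(15)), (np.float64(0.197), np.int64(20))]
```

Call:
{"api": "send_rows", "payload": {"increments": [[[0.8, -0.25, 0, 0, 0, 0], [0.8, -0.25, 0, 0, 0, 0], [0.8, -0.25, 0, 0, 0, 0], [0.8, -0.25, 0, 0, 0, 0], [0.8, -0.25, 0, 0, 0, 0], [0.8, -0.25, 0, 0, 0, 0], [0.8, -0.25, 0, 0, 0, 0], [0.8, -0.25, 0, 0, 0, 0]]], "grip": 0.7}}

```text
clock: 1.1
eef_pos: [0.4589, -0.2278, 0.2388]
tool_rot: [0.977, 0.215, -0.0, -0.0]
ft_force: [-0.4, -0.1, 0.6]
grip_width: 0.0259
```

Call:
{"api": "send_rows", "payload": {"increments": [[[0.8, -0.25, 0.2, 0, 0, 0], [0.8, -0.25, 0.2, 0, 0, 0], [0.8, -0.25, 0.2, 0, 0, 0], [0.4, -0.1, 0.1, 0, 0, 0], [0, 0, 0, 0, 0, 0], [0, 0, 0, 0, 0, 0]]]}}

```text
clock: 1.85
eef_pos: [0.5669, -0.1324, 0.2044]
tool_rot: [0.977, 0.214, -0.0, 0.0]
ft_force: [0.2, -0.4, 0.7]
grip_width: 0.0258
```

```bash
python3 - <<'E'
from t import *
delta([.5765,-.1225,.15])
o=get_obs(); c=camera("wrist"); np.savez("/tmp/w1.npz",eef=o["eef_pos"],q=o["tool_rot"],**c)
cv2.imwrite("pics/w1.png",c["color"][:,:,::-1]); print(c["mount"].round(3).tolist(),c["intrinsics"].round(1).tolist())
E
```

```text
t 1.85 eef [ 0.5669 -0.1324  0.2044] units [ 0.258 -0.098  1.088] F [ 0.18 -0.35  0.72] w 0.0258
tool x yaw 24.75 y yaw -65.25
[[0.0, -0.949, -0.315, 0.08], [1.0, -0.0, 0.0, 0.001], [-0.0, -0.315, 0.949, -0.135], [0.0, 0.0, 0.0, 1.0]] [[318.7, 0.0, 282.8], [0.0, 318.7, 212.2], [0.0, 0.0, 1.0]]
```

View pics/w1.png

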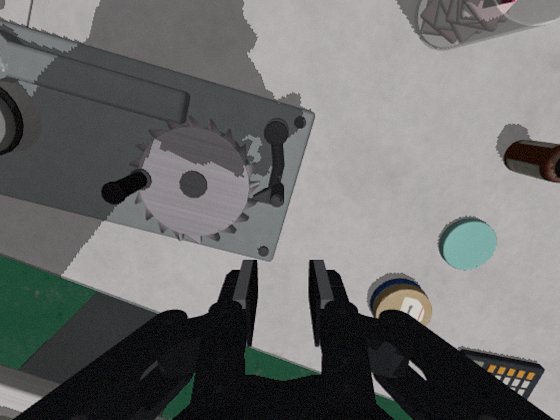

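```bash
cat >> t.py <<'E'
def wpose(d):
    T=np.eye(4); T[:3,:3]=R.from_quat(d["q"]).as_matrix(); T[:3,3]=d["eef"]; return T@d["mount"]
def shot(n):
    o=get_obs(); c=camera("wrist"); np.savez(f"/tmp/{n}.npz",eef=o["eef_pos"],q=o["tool_rot"],**c); cv2.imwrite(f"pics/{n}.png",c["color"][:,:,::-1])
E
python3 - <<'E'
from t import *
d=np.load("/tmp/w1.npz"); P=wpose(d); K=d["intrinsics"]; w=cloud(d["z_map"],K,P)
for nm,u,v,h in [("wheel",193,184,.075),("hinge",277,130,.072),("pegtop",277,195,.109),("pegtop",277,188,.109),("knobtop",111,192,.118),("c4",314,113,.014),("c3",272,262,.014)]:
    p=ray(u,v,K,P,h); print(nm,p.round(4),tost(p).round(4),"depth pt",w[v,u].round(3))
cv2.imwrite("pics/w1z.png",cv2.resize(d["color"][110:250,90:310,::-1],None,fx=3.6,fy=3.6,interpolation=cv2.INTER_CUBIC))
E
```

```text
wheel [ 0.5509 -0.0568  0.075 ] [-0.0004 -0.0892] depth pt [ 0.551 -0.057  0.076]
hinge [ 0.6212 -0.1033  0.072 ] [ 0.0617 -0.146 ] depth pt [ 0.621 -0.103  0.075]
pegtop [ 0.5807 -0.1223  0.109 ] [ 0.0187 -0.1585] depth pt [ 0.581 -0.122  0.109]
pegtop [ 0.5856 -0.1201  0.109 ] [ 0.0239 -0.1571] depth pt [ 0.581 -0.122  0.09 ]
knobtop [ 0.5352 -0.0124  0.118 ] [-0.009  -0.0428] depth pt [ 0.537 -0.014  0.122]
c4 [ 0.6469 -0.1302  0.014 ] [ 0.0829 -0.1766] depth pt [ 0.647 -0.131  0.001]
c3 [ 0.4822 -0.1591  0.014 ] [-0.0843 -0.1794] depth pt [ 0.476 -0.162  0.   ]
```

View pics/w1z.png

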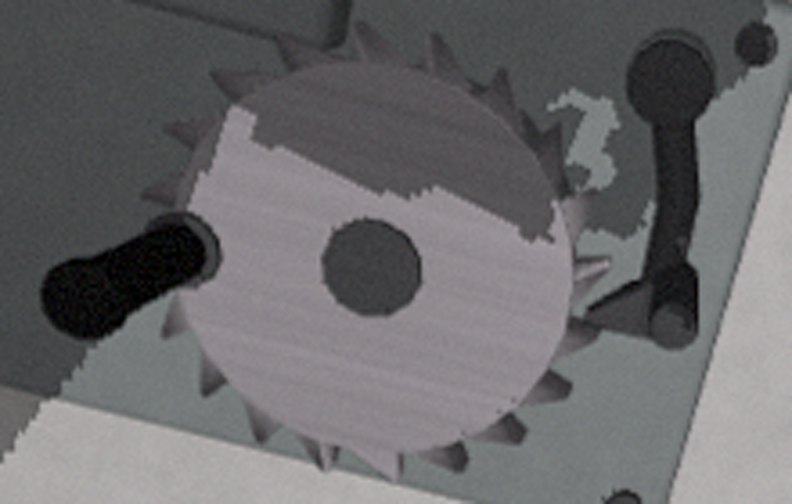

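Call:
{"api": "send_rows", "payload": {"increments": [[[0.26, -0.09, 0.5, 0, 0, 0], [0, 0, 0.5, 0, 0, 0], [0, 0, 0, 0, 0, 0], [0, 0, 0, 0, 0, 0]]]}}

```text
clock: 2.4
eef_pos: [0.5776, -0.1229, 0.1556]
tool_rot: [0.977, 0.214, 0.001, 0.0]
ft_force: [-0.7, -0.4, 0.1]
grip_width: 0.0256
```

```bash
python3 - <<'E'
from t import *
delta([.577,-.123,.085])
shot("w2")
d=np.load("/tmp/w2.npz");cv2.imwrite("pics/w2z.png",cv2.resize(d["color"][120:360,150:420,::-1],None,fx=2.4,fy=2.4,interpolation=cv2.INTER_CUBIC))
E
```

```text
t 2.4 eef [ 0.5776 -0.1229  0.1556] units [-0.013 -0.005  1.413] F [-0.74 -0.38  0.08] w 0.0256
tool x yaw 24.73 y yaw -65.27
```

View pics/w2z.png

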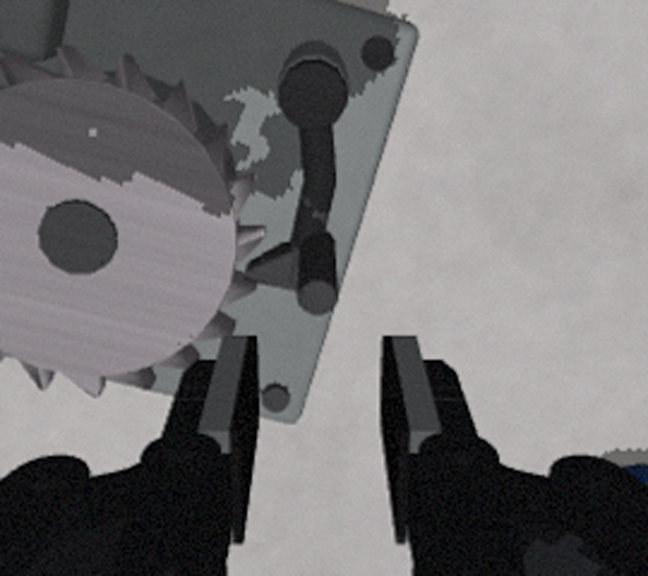

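Call:
{"api": "send_rows", "payload": {"increments": [[[0, 0, 0.4, 0, 0, 0], [0, 0, 0.4, 0, 0, 0], [0, 0, 0.4, 0, 0, 0], [0, 0, 0.2, 0, 0, 0], [0, 0, 0, 0, 0, 0], [0, 0, 0, 0, 0, 0]]]}}

```text
clock: 3.2
eef_pos: [0.5783, -0.1223, 0.0855]
tool_rot: [0.977, 0.215, 0.001, 0.0]
ft_force: [-0.4, -0.3, -0.3]
grip_width: 0.0258
```

```bash
python3 - <<'E'
from t import *
delta([.577,-.123,.085])
# swing targets
h=st(.06,-.147,0)[:2]; p0=np.array([.577,-.123]); v=p0-h; print(h,np.hypot(*v))
for a in (.1,.2,.3,.4,.5):
    c,s=np.cos(a),np.sin(a); q=h+[c*v[0]-s*v[1],s*v[0]+c*v[1]]; print(a,q.round(4)); 
    r=R.from_quat(get_obs()["tool_rot"]); print((r.inv().apply([*(q-p0),0])/.05).round(3))
E
```

```text
t 3.2 eef [ 0.5783 -0.1223  0.0855] units [-0.029  0.002  0.01 ] F [-0.41 -0.3  -0.26] w 0.0258
tool x yaw 24.79 y yaw -65.21
[ 0.61965717 -0.10450412] 0.04649442465464525
0.1 [ 0.5791 -0.1272]
[0.002 0.093 0.   ]
0.2 [ 0.5815 -0.1311]
[0.014 0.185 0.   ]
0.3 [ 0.5844 -0.1348]
[0.035 0.276 0.   ]
0.4 [ 0.5876 -0.1382]
[0.065 0.364 0.001]
0.5 [ 0.5911 -0.1412]
[0.103 0.448 0.001]
```

Call:
{"api": "send_rows", "payload": {"increments": [[[0, 0.08, 0, 0, 0, 0], [0, 0.08, 0, 0, 0, 0], [0, 0.08, 0, 0, 0, 0], [0.01, 0.08, 0, 0, 0, 0], [0.02, 0.08, 0, 0, 0, 0], [0.02, 0.08, 0, 0, 0, 0], [0.03, 0.06, 0, 0, 0, 0], [0.03, 0.06, 0, 0, 0, 0]]]}}

```text
clock: 4.2
eef_pos: [0.5948, -0.1472, 0.084]
tool_rot: [0.977, 0.215, -0.0, -0.0]
ft_force: [-2.0, 1.2, -0.6]
grip_width: 0.0258
```

Call:
{"api": "send_rows", "payload": {"increments": [[[0, 0, 0, 0, 0, 0], [0, 0, 0, 0, 0, 0], [0, -0.1, 0, 0, 0, 0], [0, 0, 0, 0, 0, 0]]]}}

```text
clock: 4.7
eef_pos: [0.5929, -0.1421, 0.0845]
tool_rot: [0.977, 0.215, 0.0, 0.0]
ft_force: [0.5, 0.3, -0.4]
grip_width: 0.0259
```

```bash
python3 - <<'E'
from t import *
delta([.577,-.123,.085])
shot("w3")
d=np.load("/tmp/w3.npz");cv2.imwrite("pics/w3z.png",cv2.resize(d["color"][20:360,70:450,::-1],None,fx=1.7,fy=1.7,interpolation=cv2.INTER_CUBIC))
E
```

```text
t 4.7 eef [ 0.5929 -0.1421  0.0845] units [-0.128 -0.48  -0.011] F [ 0.48  0.3  -0.42] w 0.0259
tool x yaw 24.83 y yaw -65.17
```

View pics/w3z.png

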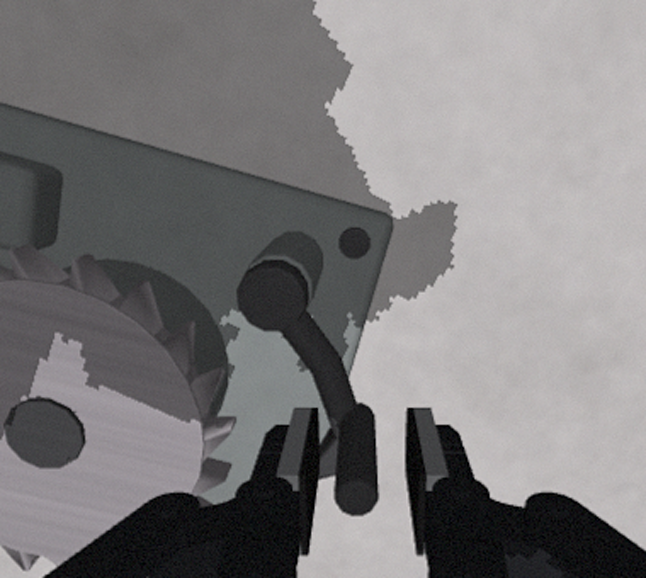

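```bash
python3 - <<'E'
from t import *
print(np.degrees(get_obs()["joint_pos"]).round(1))
delta([.5368,-.015,.145])
E
```

```text
[-13.5  31.9   3.7  61.8  -0.  141.7]
t 4.75 eef [ 0.593  -0.1422  0.0845] units [ 0.049 -2.78  -1.211] F [ 0.15 -0.15 -0.13] w 0.0258
tool x yaw 24.82 y yaw -65.18
```

Call:
{"api": "send_rows", "payload": {"increments": [[[0, 0, -0.5, 0, 0, 0], [0, 0, -0.5, 0, 0, 0], [0, 0, -0.3, 0, 0, 0], [0, 0, 0, 0, 0, 0]]]}}

```text
clock: 5.25
eef_pos: [0.5938, -0.1427, 0.1507]
tool_rot: [0.977, 0.215, 0.001, 0.001]
ft_force: [0.2, 0.0, 0.5]
grip_width: 0.0256
```

Call:
{"api": "send_rows", "payload": {"increments": [[[0, 0, 0, 0, 0, -1.0], [0, 0, 0, 0, 0, -1.0], [0, 0, 0, 0, 0, -1.0], [0, 0, 0, 0, 0, -1.0], [0, 0, 0, 0, 0, -1.0], [0, 0, 0, 0, 0, -1.0], [0, 0, 0, 0, 0, -1.0], [0, 0, 0, 0, 0, -1.0]]]}}

```text
clock: 6.25
eef_pos: [0.5921, -0.1422, 0.1476]
tool_rot: [0.608, 0.794, -0.001, -0.001]
ft_force: [0.6, 0.0, -0.2]
grip_width: 0.0261
```

Call:
{"api": "send_rows", "payload": {"increments": [[[0, 0, 0, 0, 0, -0.42], [0, 0, 0, 0, 0, 0], [0, 0, 0, 0, 0, 0]]]}}

```text
clock: 6.62
eef_pos: [0.5925, -0.1424, 0.1485]
tool_rot: [0.581, 0.814, -0.0, -0.001]
ft_force: [-0.4, -0.2, 0.3]
grip_width: 0.0258
```

```bash
python3 - <<'E'
from t import *
print(np.degrees(get_obs()["joint_pos"]).round(1))
delta([.5368,-.015,.15])
E
```

```text
[-13.5  29.    9.   70.    0.   57.6]
t 6.62 eef [ 0.5925 -0.1424  0.1485] units [ 2.771 -0.227 -0.028] F [-0.44 -0.2   0.28] w 0.0258
tool x yaw 108.94 y yaw 18.94
```

Call:
{"api": "send_rows", "payload": {"increments": [[[0.7, -0.06, 0, 0, 0, 0], [0.7, -0.06, 0, 0, 0, 0], [0.7, -0.06, 0, 0, 0, 0], [0.67, -0.05, 0, 0, 0, 0], [0, 0, 0, 0, 0, 0], [0, 0, 0, 0, 0, 0]]]}}

```text
clock: 7.38
eef_pos: [0.5373, -0.0155, 0.1494]
tool_rot: [0.581, 0.814, -0.0, 0.0]
ft_force: [0.5, -0.7, -0.2]
grip_width: 0.0259
```

```bash
python3 - <<'E'
from t import *
delta([.5368,-.015,.09])
shot("w4")
d=np.load("/tmp/w4.npz");cv2.imwrite("pics/w4z.png",d["color"][:,:,::-1])
E
```

```text
t 7.38 eef [ 0.5373 -0.0155  0.1494] units [ 0.013 -0.007  1.188] F [ 0.51 -0.7  -0.25] w 0.0259
tool x yaw 108.99 y yaw 18.99
```

View pics/w4z.png

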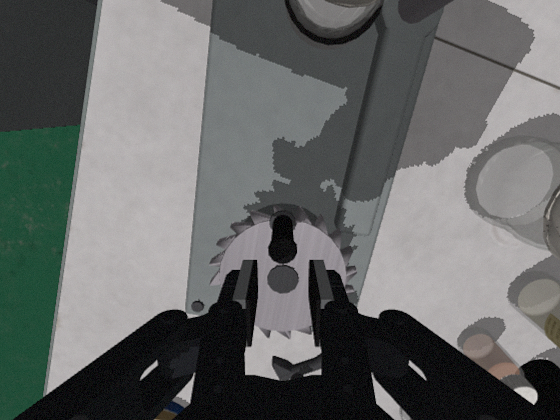

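```bash
python3 - <<'E'
from t import *
d=np.load("/tmp/w4.npz"); P=wpose(d); K=d["intrinsics"]
g=cv2.cvtColor(d["color"],cv2.COLOR_RGB2GRAY)
cv2.imwrite("pics/w4z.png",cv2.resize(d["color"][190:310,220:350,::-1],None,fx=5,fy=5,interpolation=cv2.INTER_CUBIC))
p=ray(283,251,K,P,.118); print(p, tost(p)); ax=st(0,-.09,.07); print("axis px",proj(ax,K,P),"knob top px",proj([.5368,-.015,.118],K,P))
E
```

```text
[ 0.53619339 -0.01479425  0.118     ] [-0.00840249 -0.045338  ]
axis px [283.63292043 278.16853558] knob top px [283.88176674 251.62126738]
```

View pics/w4z.png

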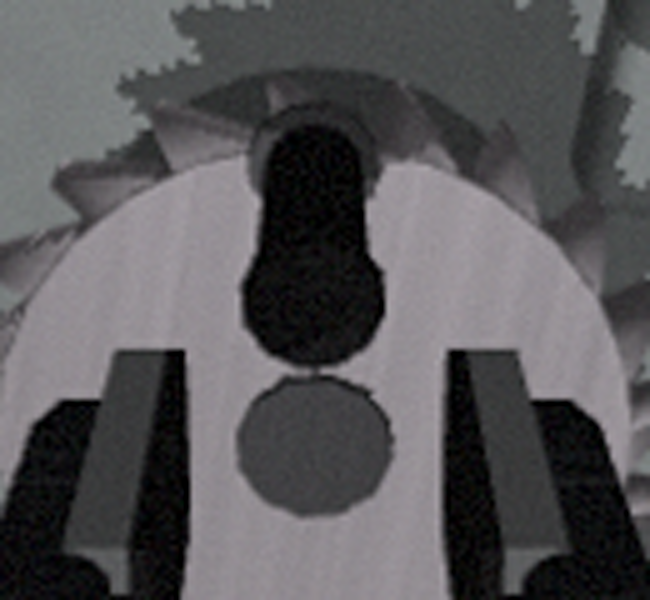

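Call:
{"api": "send_rows", "payload": {"increments": [[[0.02, 0, 0.3, 0, 0, 0], [0, 0, 0.3, 0, 0, 0], [0, 0, 0.3, 0, 0, 0], [0, 0, 0.29, 0, 0, 0], [0, 0, 0, 0, 0, 0], [0, -0.05, 0, 0, 0, 0], [0, -0.05, 0, 0, 0, 0], [0, 0, 0, 0, 0, 0]]]}}

```text
clock: 8.43
eef_pos: [0.5321, -0.016, 0.0904]
tool_rot: [0.581, 0.814, 0.0, 0.0]
ft_force: [0.4, -0.2, 0.3]
grip_width: 0.0259
```

```bash
cat >> t.py <<'E'
AX=st(0,-.09,0)
def wh(n=1):
    F=[]
    for i in range(n):
        o=get_obs(); r=R.from_quat(o["tool_rot"]).as_matrix()
        F.append(r.T@o["ft_force"])
        if i<n-1: camera("wrist")
    p=r.T@(o["eef_pos"]-AX); yaw=np.degrees(np.arctan2(r[1,0],r[0,0]))
    o_in=p[1]+o["grip_width"]/2-.007
    ang=yaw-np.degrees(np.arcsin(o_in/.045))-109
    print("t",round(float(o["clock"]),2),"TCP rel axis in tool mm",(p*1000).round(2),"yaw",yaw.round(2),"knob turn est deg (if touching)",ang.round(2),"Ftool",np.mean(F,0).round(2),"Fy",np.round([f[1] for f in F],1),"w",round(float(o["grip_width"]),4),"jerr")
E
python3 -c "
from t import *
wh(3)"
```

```text
t 8.53 TCP rel axis in tool mm [ 45.62  -4.61 -90.32] yaw 108.99 knob turn est deg (if touching) -1.67 Ftool [-0.03  0.2  -0.16] Fy [0.3 0.2 0.1] w 0.0258 jerr
```

Call:
{"api": "send_rows", "payload": {"increments": [[[0, -0.03, 0, 0, 0, 0], [-0.007, -0.039, 0, 0, 0, -0.25], [-0.014, -0.078, 0, 0, 0, -0.5], [-0.014, -0.078, 0, 0, 0, -0.5], [-0.014, -0.078, 0, 0, 0, -0.5], [-0.014, -0.078, 0, 0, 0, -0.5], [0, 0, 0, 0, 0, 0], [0, 0, 0, 0, 0, 0]]]}}

```text
clock: 9.52
eef_pos: [0.5178, -0.0267, 0.0902]
tool_rot: [0.411, 0.912, 0.001, 0.001]
ft_force: [4.5, 2.6, -2.0]
grip_width: 0.0255
```

```bash
python3 -c "
from t import *
wh(4)"
```

```text
t 9.68 TCP rel axis in tool mm [ 45.33  -4.52 -90.22] yaw 131.45 knob turn est deg (if touching) 20.68 Ftool [-0.55  5.32  2.  ] Fy [5.1 5.4 5.  5.8] w 0.0258 jerr
```

Call:
{"api": "send_rows", "payload": {"increments": [[[-0.014, -0.078, 0, 0, 0, -0.5], [-0.014, -0.078, 0, 0, 0, -0.5], [-0.014, -0.078, 0, 0, 0, -0.5], [-0.014, -0.078, 0, 0, 0, -0.5], [-0.008, -0.047, 0, 0, 0, -0.3], [0, 0, 0, 0, 0, 0]]]}}

```text
clock: 10.42
eef_pos: [0.5087, -0.0428, 0.0901]
tool_rot: [0.221, 0.975, 0.001, 0.001]
ft_force: [4.4, 3.2, 0.2]
grip_width: 0.0258
```

```bash
python3 -c "
from t import *
wh(4)
c=camera('scene'); cv2.imwrite('pics/s2.png',cv2.resize(c['color'][170:295,220:370,::-1],None,fx=4.8,fy=4.8,interpolation=cv2.INTER_CUBIC))"
```

```text
t 10.57 TCP rel axis in tool mm [ 44.88  -4.95 -90.23] yaw 154.43 knob turn est deg (if touching) 44.3 Ftool [-2.83  4.5   0.89] Fy [4.8 4.4 4.8 4. ] w 0.0257 jerr
```

View pics/s2.png

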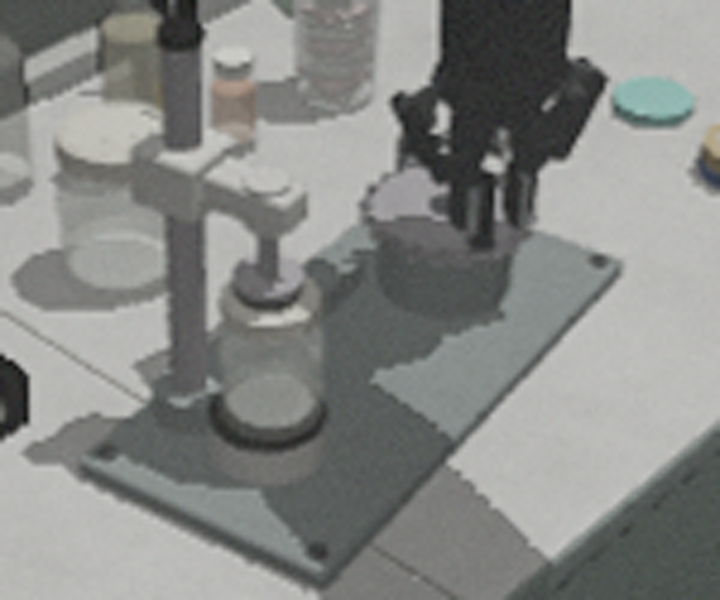

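Call:
{"api": "send_rows", "payload": {"increments": [[[-0.003, -0.016, 0, 0, 0, -0.1], [-0.003, -0.016, 0, 0, 0, -0.1], [-0.003, -0.016, 0, 0, 0, -0.1], [-0.003, -0.016, 0, 0, 0, -0.1], [-0.003, -0.016, 0, 0, 0, -0.1], [-0.003, -0.016, 0, 0, 0, -0.1]]]}}

```text
clock: 11.38
eef_pos: [0.5076, -0.0472, 0.0901]
tool_rot: [0.17, 0.986, 0.001, 0.001]
ft_force: [4.7, 3.7, -1.3]
grip_width: 0.0258
```

```bash
python3 -c "
from t import *
wh(3)"
```

```text
t 11.47 TCP rel axis in tool mm [ 44.66  -4.79 -90.25] yaw 160.45 knob turn est deg (if touching) 50.14 Ftool [-3.38  4.9   1.18] Fy [5.1 5.4 4.2] w 0.0256 jerr
```

Call:
{"api": "send_rows", "payload": {"increments": [[[-0.003, -0.016, 0, 0, 0, -0.1], [-0.003, -0.016, 0, 0, 0, -0.1], [-0.003, -0.016, 0, 0, 0, -0.1]]]}}

```text
clock: 11.85
eef_pos: [0.5074, -0.0491, 0.0902]
tool_rot: [0.144, 0.99, 0.001, 0.001]
ft_force: [4.7, 5.8, -0.6]
grip_width: 0.0257
```

```bash
python3 -c "
from t import *
wh(3)"
```

```text
t 11.95 TCP rel axis in tool mm [ 44.56  -4.2  -90.19] yaw 163.47 knob turn est deg (if touching) 52.3 Ftool [-3.3   6.55  0.78] Fy [6.9 6.7 6.1] w 0.0258 jerr
```

Call:
{"api": "send_rows", "payload": {"increments": [[[-0.0015, -0.008, 0, 0, 0, -0.05], [0, 0, 0, 0, 0, 0]]]}}

```text
clock: 12.2
eef_pos: [0.5075, -0.0493, 0.0901]
tool_rot: [0.139, 0.99, 0.002, 0.001]
ft_force: [5.1, 6.2, -1.5]
grip_width: 0.0255
```

```bash
python3 -c "
from t import *
wh(6)"
```

```text
t 12.45 TCP rel axis in tool mm [ 44.49  -3.84 -90.21] yaw 163.97 knob turn est deg (if touching) 52.26 Ftool [-3.05  6.96  1.54] Fy [7.4 7.5 7.4 7.1 6.5 5.8] w 0.0259 jerr
```

Call:
{"api": "send_rows", "payload": {"increments": [[[-0.0015, -0.008, 0, 0, 0, -0.05], [-0.0015, -0.008, 0, 0, 0, -0.05], [0, 0, 0, 0, 0, 0]]]}}

```text
clock: 12.82
eef_pos: [0.5075, -0.0497, 0.0901]
tool_rot: [0.131, 0.991, 0.002, 0.001]
ft_force: [6.5, 6.2, -1.3]
grip_width: 0.0258
```

```bash
python3 -c "
from t import *
wh(6)"
```

```text
t 13.07 TCP rel axis in tool mm [ 44.35  -3.32 -90.22] yaw 164.99 knob turn est deg (if touching) 52.44 Ftool [-3.43  8.15  1.85] Fy [7.7 8.3 8.7 8.6 8.1 7.5] w 0.0262 jerr
```

Call:
{"api": "send_rows", "payload": {"increments": [[[-0.0015, -0.008, 0, 0, 0, -0.05], [-0.0015, -0.008, 0, 0, 0, -0.05], [0, 0, 0, 0, 0, 0]]]}}

```text
clock: 13.45
eef_pos: [0.5076, -0.0501, 0.0901]
tool_rot: [0.122, 0.993, 0.002, 0.001]
ft_force: [5.6, 8.4, -2.4]
grip_width: 0.0254
```

```bash
python3 -c "
from t import *
wh(6)"
```

```text
t 13.7 TCP rel axis in tool mm [ 44.21  -2.81 -90.24] yaw 166.01 knob turn est deg (if touching) 53.13 Ftool [-3.51  9.3   2.08] Fy [9.5 9.4 9.6 9.  9.3 9.1] w 0.0257 jerr
```

Call:
{"api": "send_rows", "payload": {"increments": [[[-0.0015, -0.008, 0, 0, 0, -0.05], [0, 0, 0, 0, 0, 0], [0, 0, 0, 0, 0, 0]]]}}

```text
clock: 14.08
eef_pos: [0.5077, -0.0503, 0.0901]
tool_rot: [0.117, 0.993, 0.003, 0.001]
ft_force: [5.4, 9.5, -3.0]
grip_width: 0.0254
```

```bash
python3 -c "
from t import *
wh(8)"
```

```text
t 14.43 TCP rel axis in tool mm [ 44.15  -2.58 -90.22] yaw 166.52 knob turn est deg (if touching) 53.53 Ftool [-3.47  9.85  2.29] Fy [10.5  9.3  9.1 10.1 10.   9.7 10.  10.2] w 0.0254 jerr
```

Call:
{"api": "send_rows", "payload": {"increments": [[[0, 0.05, 0, 0, 0, 0], [0, 0.05, 0, 0, 0, 0], [0, 0.05, 0, 0, 0, 0], [0, 0, 0, 0, 0, 0], [0, 0, 0, 0, 0, 0]]]}}

```text
clock: 15.05
eef_pos: [0.5076, -0.0457, 0.0897]
tool_rot: [0.118, 0.993, -0.0, -0.0]
ft_force: [0.1, -0.5, 0.5]
grip_width: 0.0254
```

```bash
python3 -c "
from t import *
wh(4)
shot('w5')"
```

```text
t 15.2 TCP rel axis in tool mm [ 45.31   1.41 -89.79] yaw 166.48 knob turn est deg (if touching) 48.2 Ftool [-0.2   0.23 -0.3 ] Fy [-0.5  0.2  0.7  0.5] w 0.0257 jerr
```

View pics/w5.png

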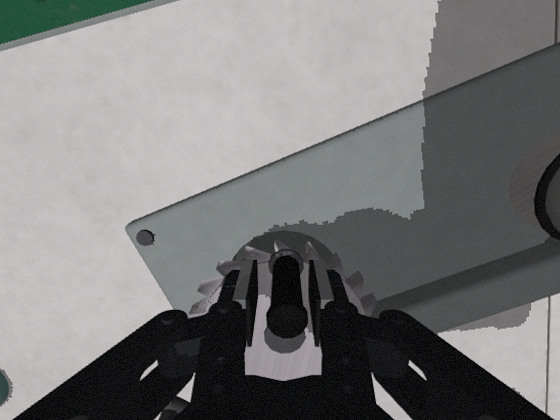

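Call:
{"api": "send_rows", "payload": {"increments": [[[0, 0, -0.4, 0, 0, 0], [0, 0, -0.4, 0, 0, 0], [0, 0, -0.5, 0, 0, 0], [0, 0, 0, 0, 0, -1.0], [0, 0, 0, 0, 0, -1.0], [0, 0, 0, 0, 0, -1.0], [0, 0, 0, 0, 0, -1.0], [0, 0, 0, 0, 0, 0]]]}}

```text
clock: 16.25
eef_pos: [0.5078, -0.0455, 0.1548]
tool_rot: [-0.228, 0.974, -0.0, -0.0]
ft_force: [-0.8, -0.0, -0.5]
grip_width: 0.0257
```

```bash
python3 - <<'E'
from t import *
delta([.5917,-.1405,.155])
c=camera("top"); np.savez("/tmp/top1.npz",**c)
cv2.imwrite("pics/top1.png",cv2.resize(c["color"][185:275,220:355,::-1],None,fx=5.8,fy=5.8,interpolation=cv2.INTER_CUBIC))
E
```

```text
t 16.25 eef [ 0.5078 -0.0455  0.1548] units [-0.659 -2.447 -0.004] F [-0.81 -0.03 -0.49] w 0.0257
tool x yaw -153.63 y yaw 116.37
```

Call:
{"api": "send_rows", "payload": {"increments": [[[-0.16, -0.6, 0, 0, 0, 0], [-0.16, -0.6, 0, 0, 0, 0], [-0.16, -0.6, 0, 0, 0, 0], [-0.18, -0.65, 0, 0, 0, 0], [0, 0, 0, 0, 0, 0], [0, 0, 0, 0, 0, 0]]]}}

```text
clock: 17.05
eef_pos: [0.5914, -0.1401, 0.1543]
tool_rot: [-0.228, 0.974, 0.0, -0.001]
ft_force: [-0.7, -0.5, 0.6]
grip_width: 0.0255
```

```bash
python3 - <<'E'
from t import *
delta([.5917,-.1405,.085])
shot("w6")
d=np.load("/tmp/w6.npz"); P=wpose(d); K=d["intrinsics"]; w=cloud(d["z_map"],K,P)
print("pred peg top px",proj([.5917,-.1405,.109],K,P), "hinge",proj(st(.06,-.147,.072),K,P))
cv2.imwrite("pics/w6z.png",cv2.resize(d["color"][120:380,130:430,::-1],None,fx=2.2,fy=2.2,interpolation=cv2.INTER_CUBIC))
E
```

```text
t 17.05 eef [ 0.5914 -0.1401  0.1543] units [-0.003 -0.012  1.387] F [-0.69 -0.47  0.56] w 0.0255
tool x yaw -153.58 y yaw 116.42
pred peg top px [283.37048816 246.28328514] hinge [308.93629438 275.22446863]
```

View pics/w6z.png

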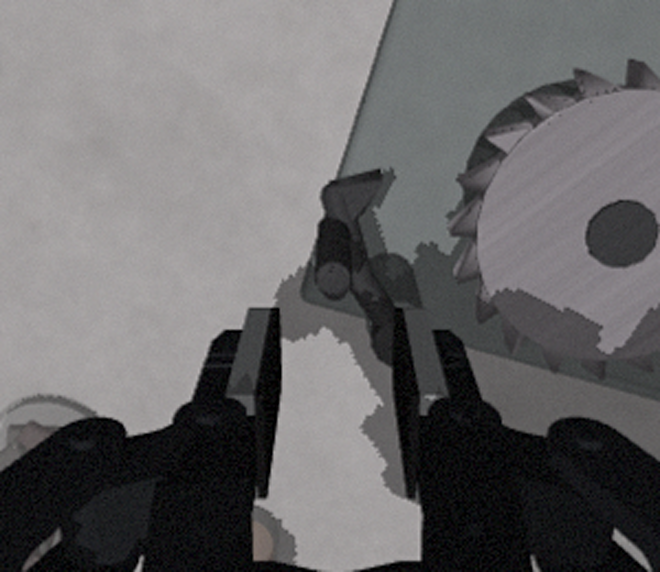

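View pics/top1.png

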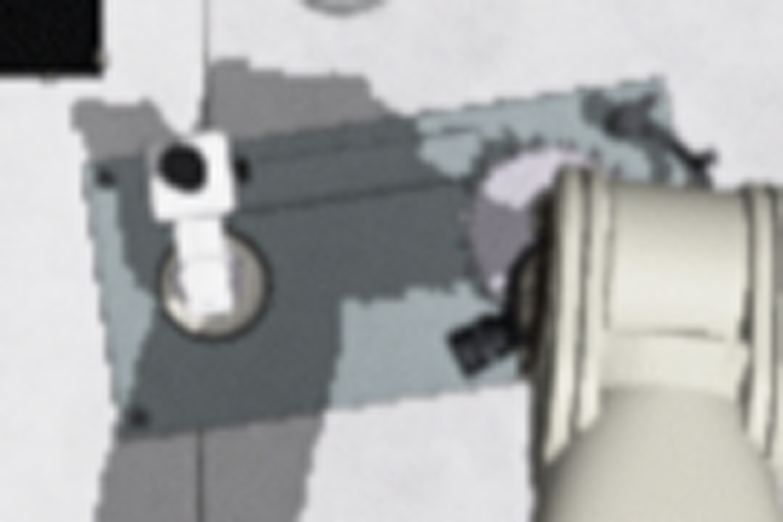

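Call:
{"api": "send_rows", "payload": {"increments": [[[0, 0, 0.4, 0, 0, 0], [0, 0, 0.4, 0, 0, 0], [0, 0, 0.3, 0, 0, 0], [0, 0, 0.23, 0, 0, 0], [0, 0, 0, 0, 0, 0], [0, 0, 0, 0, 0, 0]]]}}

```text
clock: 17.85
eef_pos: [0.5925, -0.1405, 0.089]
tool_rot: [-0.229, 0.973, -0.0, 0.0]
ft_force: [-0.6, -0.0, 0.4]
grip_width: 0.0257
```

```bash
cat >> t.py <<'E'
HG=st(.06,-.147,0)
def pw(n=3,side=-1):
    F=[]
    for i in range(n):
        o=get_obs(); r=R.from_quat(o["tool_rot"]).as_matrix(); F.append(r.T@o["ft_force"])
        if i<n-1: camera("wrist")
    p=(r.T@(o["eef_pos"]-HG))[:2]           # TCP rel hinge in tool axes
    yp=p[1]+side*(o["grip_width"]/2-.0055)   # peg y if touching that pad
    xp=np.sign(p[0])*np.sqrt(max(.0466**2-yp**2,0))
    q=r[:2,:2]@[xp,yp]; a=np.degrees(np.arctan2(q[1],q[0]))-9
    a=(a%360)
    print("t",round(float(o["clock"]),2),"eef",o["eef_pos"].round(4),"peg tool x off mm",((xp-p[0])*1000).round(1),"peg angle stand",a.round(2),"Ftool",np.mean(F,0).round(2),"Fy",np.round([f[1] for f in F],1))
E
python3 -c "
from t import *
pw(3)"
```

```text
t 17.95 eef [ 0.5927 -0.1406  0.0892] peg tool x off mm -2.5 peg angle stand 233.61 Ftool [0.15 0.21 0.06] Fy [0.2 0.3 0.1]
```

Call:
{"api": "send_rows", "payload": {"increments": [[[0, 0.08, 0, 0, 0, 0], [0, 0.07, 0, 0, 0, 0], [0.02, 0.06, 0, 0, 0, 0], [0.02, 0.06, 0, 0, 0, 0], [0.02, 0.06, 0, 0, 0, 0], [0.01, 0.06, 0, 0, 0, 0], [0, 0, 0, 0, 0, 0]]]}}

```text
clock: 18.82
eef_pos: [0.5801, -0.1237, 0.0882]
tool_rot: [-0.23, 0.973, 0.001, 0.0]
ft_force: [-1.1, -1.7, -0.2]
grip_width: 0.0253
```

```bash
python3 -c "
from t import *
pw(3)"
```

```text
t 18.93 eef [ 0.5803 -0.1236  0.0882] peg tool x off mm 2.4 peg angle stand 205.75 Ftool [ 0.56 -0.71  0.16] Fy [-1.  -1.2  0.1]
```

Call:
{"api": "send_rows", "payload": {"increments": [[[0.005, 0.025, 0, 0, 0, 0], [0.005, 0.025, 0, 0, 0, 0], [0, 0.025, 0, 0, 0, 0]]]}}

```text
clock: 19.3
eef_pos: [0.5781, -0.1212, 0.0882]
tool_rot: [-0.229, 0.973, 0.0, 0.0]
ft_force: [0.7, -1.7, -1.4]
grip_width: 0.0258
```

```bash
python3 -c "
from t import *
pw(3)"
```

```text
t 19.4 eef [ 0.578  -0.1211  0.0882] peg tool x off mm 1.8 peg angle stand 201.74 Ftool [ 0.15 -1.7   0.94] Fy [-1.8 -2.2 -1.1]
```

Call:
{"api": "send_rows", "payload": {"increments": [[[0.0, 0.02, 0, 0, 0, 0], [0.0, 0.02, 0, 0, 0, 0]]]}}

```text
clock: 19.65
eef_pos: [0.5769, -0.1197, 0.0882]
tool_rot: [-0.229, 0.973, -0.0, -0.0]
ft_force: [1.7, -2.6, -1.8]
grip_width: 0.0255
```

```bash
python3 -c "
from t import *
pw(3)"
```

```text
t 19.75 eef [ 0.5769 -0.1196  0.0883] peg tool x off mm 1.5 peg angle stand 199.31 Ftool [ 0.65 -2.1   1.11] Fy [-3.1 -1.7 -1.5]
```

Call:
{"api": "send_rows", "payload": {"increments": [[[0.0, 0.015, 0, 0, 0, 0], [0.0, 0.015, 0, 0, 0, 0]]]}}

```text
clock: 20.0
eef_pos: [0.5763, -0.1187, 0.0882]
tool_rot: [-0.229, 0.973, -0.0, -0.0]
ft_force: [-0.9, -5.0, -2.6]
grip_width: 0.0257
```

```bash
python3 -c "
from t import *
pw(3)"
```

```text
t 20.1 eef [ 0.5763 -0.1187  0.0882] peg tool x off mm 1.4 peg angle stand 198.13 Ftool [ 2.55 -3.78  1.6 ] Fy [-4.1 -3.6 -3.7]
```

Call:
{"api": "send_rows", "payload": {"increments": [[[0, -0.05, 0, 0, 0, 0], [0, -0.05, 0, 0, 0, 0], [0, -0.06, 0, 0, 0, 0], [0, 0, 0, 0, 0, 0], [0, 0, -0.5, 0, 0, 0], [0, 0, -0.5, 0, 0, 0], [0, 0, -0.4, 0, 0, 0], [0, 0, 0, 0, 0, 0]]]}}

```text
clock: 21.1
eef_pos: [0.5814, -0.1255, 0.1602]
tool_rot: [-0.229, 0.973, -0.001, 0.002]
ft_force: [-0.4, -0.4, -0.5]
grip_width: 0.0253
```

```bash
python3 -c "
from t import *
pw(3)
shot('w7')
d=np.load('/tmp/w7.npz'); P=wpose(d); K=d['intrinsics']
for a in (0,.05,.1,.15,.2):
    v=np.deg2rad(193.5)+a; print(a,proj(st(.06+.0466*np.cos(v),-.147+.0466*np.sin(v),.109),K,P).round(1))
cv2.imwrite('pics/w7z.png',cv2.resize(d['color'][120:320,180:430,::-1],None,fx=3,fy=3,interpolation=cv2.INTER_CUBIC))
"
```

```text
t 21.2 eef [ 0.5798 -0.1253  0.1577] peg tool x off mm 0.9 peg angle stand 207.5 Ftool [0.38 0.35 0.5 ] Fy [-0.2  0.8  0.4]
0 [290.7 241.6]
0.05 [287.  241.4]
0.1 [283.2 241.4]
0.15 [279.5 241.6]
0.2 [275.8 242. ]
```

View pics/w7z.png

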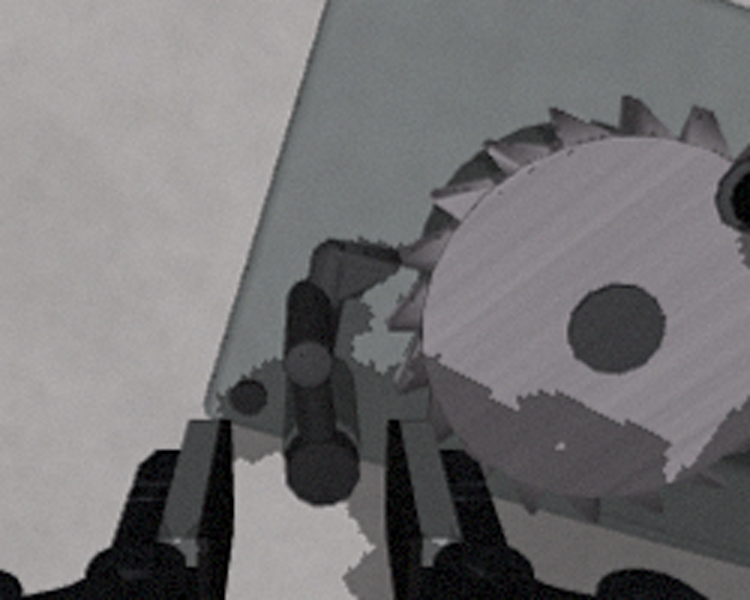

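Call:
{"api": "send_rows", "payload": {"increments": [[[0, 0, -0.6, 0, 0, 0], [0, 0, -0.6, 0, 0, 0], [0.5, -0.4, 0, 0, 0, 0], [0.6, -0.4, 0, 0, 0, 0], [0.6, -0.4, 0, 0, 0, 0], [0.6, -0.4, 0, 0, 0, 0], [0.5, -0.4, 0, 0, 0, 0], [0, 0, 0, 0, 0, 0]]]}}

```text
clock: 22.25
eef_pos: [0.4979, -0.2788, 0.2169]
tool_rot: [-0.227, 0.974, 0.001, -0.001]
ft_force: [-0.7, 0.2, -0.6]
grip_width: 0.0258
```

```bash
python3 - <<'E'
from t import *
for n in ("scene","top"):
    c=camera(n); np.savez(f"/tmp/{n}2.npz",**c)
    sl=(slice(185,275),slice(220,355)) if n=="top" else (slice(170,295),slice(220,370))
    cv2.imwrite(f"pics/{n}2z.png",cv2.resize(c["color"][sl][:,:,::-1],None,fx=5,fy=5,interpolation=cv2.INTER_CUBIC))
    cv2.imwrite(f"pics/{n}2.png",c["color"][:,:,::-1])
    a=load(n+"0")[0].astype(int); 
# pawl angle and knob from top
c,z,K,P=load("top2")
for a in (0,.1,.2):
    v=np.deg2rad(193.5)+a; print(a,(proj(st(.06+.0466*np.cos(v),-.147+.0466*np.sin(v),.109),K,P)-[220,185]+.5)*5)
print("jar/table",(proj(st(0,.11,.12),K,P)-[220,185]+.5)*5)
print(get_obs()["ft_force"])
E
```

```text
0 [581.42858193 161.25077274]
0.1 [587.79627391 158.28980257]
0.2 [593.82824291 154.70487348]
jar/table [180.97691905 243.06322031]
[-0.3799688  -0.73129637 -0.88399296]
```

View pics/top2z.png

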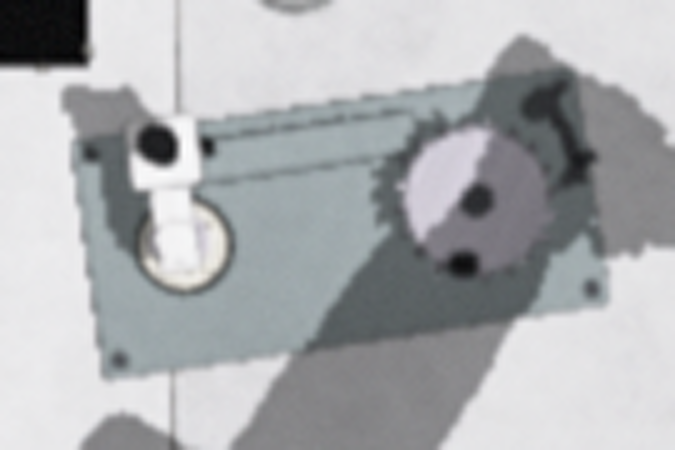

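View pics/scene2z.png

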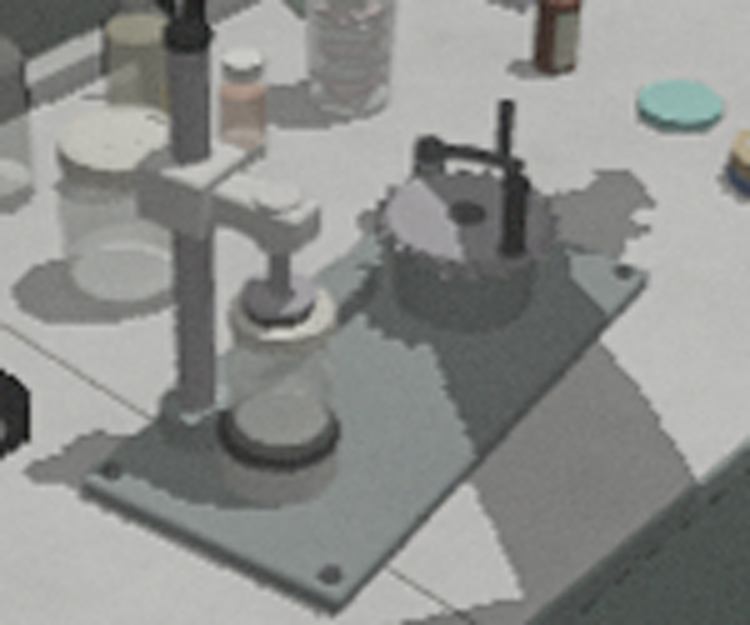

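```bash
python3 -c "
from workcell import *
print(get_obs()['clock'],job_done())"
```

```text
the job is handed in; nothing more can be done
22.35 None
```

I finished the job and handed it in at 22.35 s of the 72 s allowed. No verdict was reported, so the result below rests on my own checks.

- **Pawl out:** I pushed the peg outward to about 0.5 rad before touching the wheel.
- **Winding:** I wound the knob backward about 53° (0.93 rad) in ever smaller steps. The tangential force rose from about 5 N (drag alone) to about 9.9 N, which puts roughly 9 N at the foot. If the brake's drag were really the nominal 7 N at the knob, the foot force would be about 6.3 N. Either value is inside the 5–15 N window.
- **Pawl back:** I pushed the pawl in until the resistance rose from about 2 N to 3.8 N at the peg, then let go.

The last pictures and readings showed:
- **Jar:** the foot is resting on the lid, and the jar is upright and centred on the table.
- **Pawl:** its nose rests against a tooth tip rather than fully seated. I read its angle at about 0.07–0.08 rad while pushing and about 0.11 rad from the wrist camera, both under the 0.2 limit.
- **Surroundings:** the wrist force is at noise level and the gripper is clear of everything. I did not measure the positions of the pot, lid and tweezers again; the arm was never lowered near them.

The weakest point is the foot force. It is inferred from the knob force with a drag uncertainty of 1–2 N, because I could not measure it directly.

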